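# Gauge the press bushes and sort out the misfit

### The arm

A 6-joint arm with a two-finger parallel gripper is mounted at the origin on the work surface. World frame = base frame: x ahead of the robot, y to its left, z up, the work surface at z = 0. Lengths are in mm, angles in rad, forces in N, time in s.
With the tool pointing down it reaches from about 250 to 775 mm from the base axis. Payload 4 kg.
Tool frame: the origin (TCP) lies at the very end of the fingers, on their centre line; the grasp point (between the pads) lies 19 mm behind it; z points along the fingers, y is the line along which they close (so a half turn about z gives the same grasp; the last joint's range is limited). The gripper opens to 94 mm and grips with 3 to 60 N. Pads are 16 mm wide; open, the fingers measure 119 mm over their backs; the gripper's body (75 mm by 177 mm) begins 78 mm behind the grasp point.
Start: joints at [-0.103, 0.087, 1.371, -0, 1.684, -0.103], TCP at [550.022, -0.007, 165.906] pointing down, gripper open.
Joint ranges: [-3.1, 3.1], [-0.76, 2.03], [0.27, 2.55], [-1.08, 4.22], [0.17, 2.65], [-2.57, 2.57]. Speed limits (rad/s): [2.79, 2.79, 3.14, 3.14, 3.14, 3.14].

### API

Orientations are given as a 3x3 rotation matrix whose columns are the frame's x, y, z axes.
In Python, from workcell import * gives the robot as it stands. Calls block until the motion is done:
- move_pose(position, orientation): joint-space move of the TCP to a pose.
- move_l(position, max_speed=150, orientation=None, guard=None): straight line of the TCP; orientation=None keeps the orientation; max_speed is the mean speed in mm/s. With guard (N) it stops when the force on the tool has changed by that much, and returns True; else False.
- movej(angles): joint-space move.
- set_gripper(opening, force=None): finger opening in mm; force is the grip in N (None keeps the last); returns when the fingers have stopped.
- wait(seconds).
- ik(position, orientation): joint angles nearest the present ones, or None.
- observe(): the state.
- read_camera(name): name is "scene" or "side" or "wrist"; returns the picture (400x640x3 uint8, red, green, blue); there is no depth.
- get_calibration(name): a dict with "fx", "fy", "cx", "cy" (pixels), "R" (3x3) and "t" (3): a world point X has camera coordinates R X + t. Camera axes: x right, y down, z forward; pixel columns grow to the right and rows downward; lengths in mm; the calibration is good to about 2 mm. A picture is of the moment at which its call begins: read the wrist's pose just before it. get_calibration takes no time and is no camera call; for the wrist camera it gives the pose at the moment of the call.
A pose or a line that the arm cannot do raises IKError and nothing moves.
- sign_off(): hands the job in; it is judged then, once.
The state is a dict: "clock": time; "joint_pos": joint angles; "qvel": joint speeds; "joint_torque": joint torques, N m; "eef_pos": TCP position; "eef_rot": TCP orientation; "ft_force": force on the tool from outside, world axes, zero at the start; "torque": the same for the moment, N m; "gripper_width": finger opening in mm; "finger_force": force on a finger pad.
Only numpy, scipy, OpenCV 4.12 (cv2) and the standard library are available. Lean on these libraries where they do the work, as an engineer would, in place of code of your own. Each camera call takes 0.05 s, during which the arm holds its last target. There are 200 camera calls.

### The job

Try both loose aluminium bushes in the slot gauge: keep each upright and slide it along the base plate from the bare infeed end into the jaws. A bush that fits is slid right through, never lifted over, and left standing in the green lane, wholly clear of the jaws, behind the one already standing there; one that jams against the jaws goes into the red tray. Leave everything else on the table where it is.

Things in the scene. Friction and masses are not known exactly. Their poses are not given: they have to be found in the camera images.
- gauge: slot gauge fixed to the table, place and direction vary. Dark steel base plate 250 x 75 mm (x from -100 to 150 mm), top face 6 mm above the table. Bushes slide on the plate along the gauge's own +x, on the line y = 0. Origin at table height under the centre of the throat. Jaws and funnel are 28 mm high above the table, lane walls 22 mm; all open above
- gauge_infeed (a point): point on the plate's top face, on the slide line 75 mm before the throat's centre, in the bare infeed end (x from -100 to -42 mm in the gauge's frame)
- gauge_throat (a point): point on the plate's top face at the centre of the throat: 34.5 mm wide between two bare steel jaws, x = -15 to 15 mm in the gauge's frame. Two plates lead in to it as a funnel from a mouth about 69 mm wide at x = -40 mm. A 38 mm bush jams with its axis at about x = -23 mm
- gauge_lane (a point): point on the plate's top face in the green outfeed lane, 80 mm past the throat's centre. The lane is 46 mm wide between its walls, x = 15 to 144 mm in the gauge's frame, closed by an end wall
- reject_tray: open red tray 150 x 150 x 35 mm high, walls 5 mm, floor 5 mm thick, fixed to the table; place varies. Origin at the centre of its underside
- bush_a: standing bush: plain aluminium-coloured cylinder, 75 mm tall, dark ring line near the top and a dark bore mark on its top; outer diameter either 32 mm (fits the gauge) or 38 mm (does not), to be found by trying it, not by its name; about 0.13 to 0.25 kg. Origin at the centre of its underside, z up along its axis
- bush_b: standing bush: plain aluminium-coloured cylinder, 75 mm tall, dark ring line near the top and a dark bore mark on its top; outer diameter either 32 mm (fits the gauge) or 38 mm (does not), to be found by trying it, not by its name; about 0.13 to 0.25 kg. Origin at the centre of its underside, z up along its axis
- bush_done: an identical-looking 32 mm bush, 75 mm tall, already gauged: at the start it stands in the green lane near its far end (axis 125 mm past the throat's centre). Origin at the centre of its underside. It stays standing in the lane
- module: black potted electronics module with a green top, 60 x 45 x 30 mm, origin under its centre. Bystander, leave alone
- bottle: white bottle with blue cap, 48 mm diameter, 110 mm tall, origin under its centre. Bystander, leave alone
- screwdriver: screwdriver with yellow handle, lying beyond the red tray. Bystander, leave alone
- tape_roll: yellow ring-shaped roll lying flat, 90 mm across, 20 mm high, origin under its centre. Bystander, leave alone
- knurled_knob: loose black machine knob, 44 mm across, 35 mm high, origin under its centre. Bystander, leave alone
- wrench: steel wrench lying to the right of the bushes. Bystander, leave alone
Mind the look-alikes: they are no part of the job. What is shaped like the bush_b but pink is not meant. What is shaped like the bush_done but pink is not meant.

How it is judged (in metres and radians):
On the way:
1. the bush that does not fit has been slid up against the jaws of the gauge (x of bush_b in the frame of gauge between -0.032 and 0 m and y of bush_b in the frame of gauge between -0.012 and 0.012 m and z of bush_b in the frame of gauge between -0.002 and 0.02 m and contact force between bush_b and gauge above 0.5 N).
At the end, for the whole second after the job is handed in: The bush that fits and the one already gauged stand upright (within 0.15 rad) in the green lane, axis 33 to 140 mm past the throat's centre and within 15 mm of the lane's centre line; the bush that does not fit is in the red tray, standing or lying; all three at rest (x of bush_a in the frame of gauge between 0.033 and 0.14 m and y of bush_a in the frame of gauge between -0.015 and 0.015 m and z of bush_a in the frame of gauge between 0 and 0.012 m and angle between each of bush_a, bush_done's own z axis and vertical below 0.15 rad and x of bush_done in the frame of gauge between 0.033 and 0.14 m and y of bush_done in the frame of gauge between -0.015 and 0.015 m and z of bush_done in the frame of gauge between 0 and 0.012 m and x of bush_b in the frame of reject_tray between -0.073 and 0.073 m and y of bush_b in the frame of reject_tray between -0.073 and 0.073 m and z of bush_b in the frame of reject_tray between 0 and 0.045 m and linear speed of each of bush_a, bush_done, bush_b below 0.02 m/s); the robot touches nothing.
It fails at once if a bush was lifted over, or let down from above into, the jaws or the green lane instead of sliding through the jaws ((x of bush_a in the frame of gauge between -0.005 and 0.15 m and y of bush_a in the frame of gauge between -0.03 and 0.03 m and z of bush_a in the frame of gauge between 0.024 and 0.07 m) or (x of bush_done in the frame of gauge between -0.005 and 0.15 m and y of bush_done in the frame of gauge between -0.03 and 0.03 m and z of bush_done in the frame of gauge between 0.024 and 0.07 m)).
It fails at once if something else on the table was moved by more than 30 mm (distance of any of module, bottle, screwdriver, tape_roll, knurled_knob, wrench from where it was at the start of the episode above 0.03 m).
It also fails if it takes over 72 s, if anything falls off the work surface, if the arm or the gripper's body presses on something with over 40 N, if the wrist force passes 120 N, or if a joint passes its speed limit or range.

## Working session

There is one attempt and no reset: what is moved stays moved. The work goes in short steps, each a Python script; the robot and the scene stay as the last script left them, time stands still between calls to the robot, and variables do not carry over. Pictures are saved under pics/ and viewed, at most 10 in all, crops included, and the job is handed in when it is done.

```bash
mkdir -p pics; ls
python3 - <<'E'
from workcell import *
import cv2
for n in("scene","side"):
    cv2.imwrite(f"pics/{n}0.png",read_camera(n)[:,:,::-1]); c=get_calibration(n); print(n,c)
print(observe()["clock"])
E
```

```text
pics
scene {'fx': 423.3069858569707, 'fy': 423.3069858569707, 'cx': 320.75907577355974, 'cy': 195.00656364055013, 'R': array([[-0.71986615,  0.69409285, -0.00527553],
       [ 0.40937288,  0.41841153, -0.81076855],
       [-0.56054131, -0.58580449, -0.58534309]]), 't': array([ 427.47088444, -211.23809765, 1441.17084082])}
side {'fx': 517.8460882365894, 'fy': 517.8460882365894, 'cx': 319.11475173805746, 'cy': 204.24873671252467, 'R': array([[ 0.72220634, -0.69143462, -0.01833489],
       [-0.50991751, -0.51432657, -0.6895305 ],
       [ 0.46733514,  0.50733258, -0.72402453]]), 't': array([-451.9896407 ,  328.22423523, 1279.04060022])}
0.1
```

View pics/scene0.png

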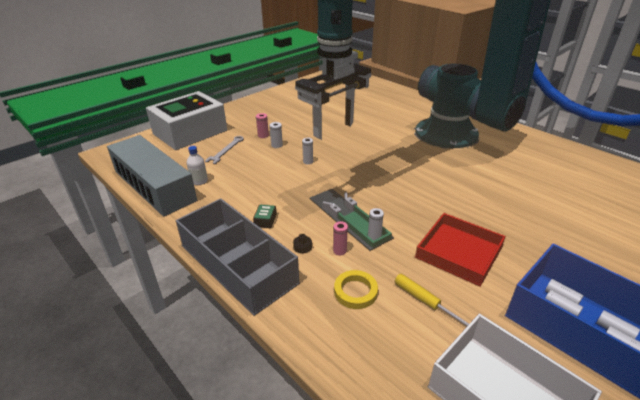

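View pics/side0.png

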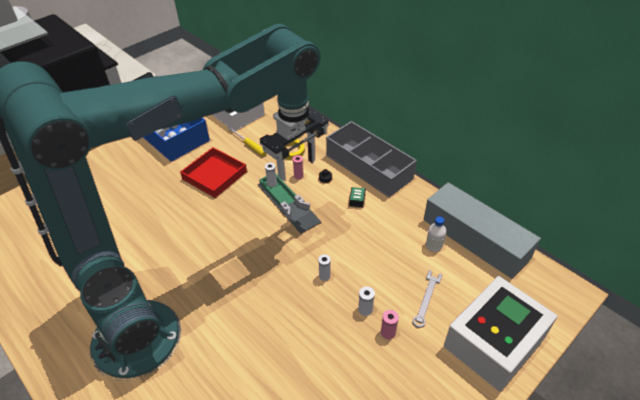

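The scene view shows grey bushes at (276,134) and (307,150), bush_done at (376,224) in the lane, and pink look-alikes at (262,125) and (340,238), which I rule out by colour. In the side view the grey bushes are at (325,267) and (367,301), bush_done is at (270,174), and the pinks are at (390,324) and (298,166).

```bash
cat > h.py <<'E'
from workcell import *
import numpy as np, cv2
def ray(c,px,z):
    d=c["R"].T@np.array([(px[0]-c["cx"])/c["fx"],(px[1]-c["cy"])/c["fy"],1.]); o=-c["R"].T@c["t"]
    return o+d*(z-o[2])/d[2]
def proj(c,X):
    p=c["R"]@np.asarray(X,float)+c["t"]; return np.array([c["fx"]*p[0]/p[2]+c["cx"],c["fy"]*p[1]/p[2]+c["cy"]])
def down(a):  # tool down, closing axis (y) at angle a from world x
    y=np.array([np.cos(a),np.sin(a),0]); z=np.array([0,0,-1.]); return np.column_stack([np.cross(y,z),y,z])
E
python3 - <<'E'
from h import *
s=get_calibration("scene"); d=get_calibration("side")
np.set_printoptions(precision=1,suppress=True)
for n,a,b,z in[("b1",(276,126),(367,292),75),("b2",(307,142),(324.5,259),75),("done",(376,213),(270,167),81)]:
    print(n,ray(s,a,z),ray(d,b,z))
for n,a in[("lane end",(392,237)),("infeed",(311,193))]:print(n,ray(s,a,6))
r=read_camera("side")
g=cv2.cvtColor(r,cv2.COLOR_RGB2HSV)
m=((g[...,0]<8)|(g[...,0]>174))&(g[...,1]>150)&(g[...,2]>70)
for n in("scene","side"):
    r=read_camera(n); g=cv2.cvtColor(r,cv2.COLOR_RGB2HSV)
    m=(((g[...,0]<6)|(g[...,0]>175))&(g[...,1]>180)&(g[...,2]>60)).astype('uint8')
    k,l,st,ce=cv2.connectedComponentsWithStats(m); i=1+np.argmax(st[1:,4]); print(n,st[i],ray(get_calibration(n),ce[i],15))
print(observe()["eef_pos"],observe()["eef_rot"])
c=get_calibration("wrist"); print(c["fx"],c["R"],-c["R"].T@c["t"])
S=read_camera("scene")[170:260,290:410];D=read_camera("side")[140:250,235:345]
W=read_camera("wrist")
im=np.zeros((560,800,3),np.uint8)
im[:300,:400]=cv2.resize(S,(400,300),interpolation=2);im[:400,400:]=cv2.resize(D,(400,400),interpolation=2);im[300:550,:400]=cv2.resize(W,(400,250))
cv2.imwrite("pics/c1.png",im[...,::-1])
E
```

```text
b1 [ 471.9 -327.7   75. ] [ 464.1 -340.6   75. ]
b2 [ 472.6 -183.2   75. ] [ 460.6 -194.8   75. ]
done [592.6 179.2  81. ] [584.3 171.3  81. ]
lane end [559.1 207.2   6. ]
infeed [574.3 -58.4   6. ]
scene [ 418  214   86   66 2952] [482.9 345.8  15. ]
side [ 181  148   65   49 1840] [483.  343.7  15. ]
[549.7  -0.  165.3] [[ 0.  1. -0.]
 [ 1. -0.  0.]
 [ 0. -0. -1.]]
341.068998646812 [[ 1.  -0.  -0. ]
 [ 0.  -1.   0.3]
 [-0.  -0.3 -1. ]] [549.9  77.5 384.9]
```

View pics/c1.png

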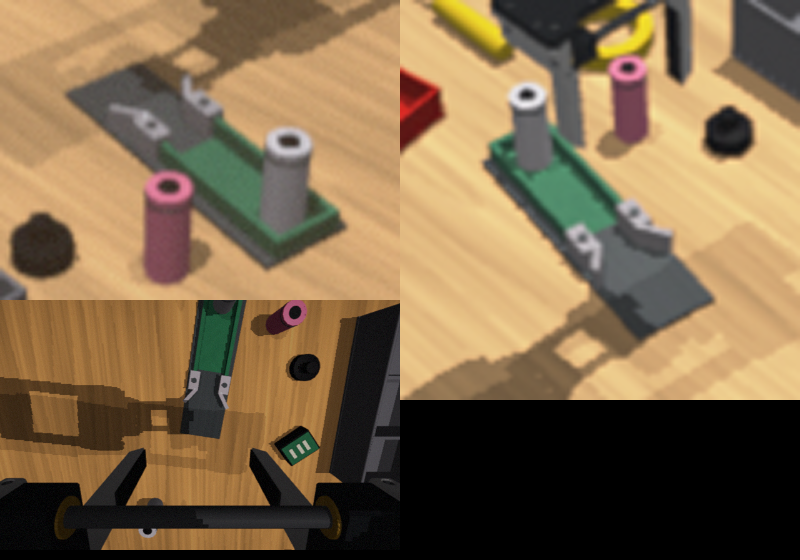

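The composite shows the gauge running roughly along world +y, with the lane, jaws and bush_done clear, one grey bush between the fingers at bottom left in the wrist view, and the module and knob at its right. I'll move the wrist camera up so the whole gauge is in one view, and take another over the bushes.

Run:
```python
from h import *
import pickle
R=observe()["eef_rot"]
o={}
for n,p in[("g",(560,90,240)),("b",(500,-270,240))]:
    move_pose(p,R); wait(.3); o[n]=(get_calibration("wrist"),read_camera("wrist"))
pickle.dump(o,open("o.pkl","wb")); print(observe()["clock"])
im=np.vstack([o["g"][1][:,80:560],o["b"][1][:,80:560]]);
cv2.imwrite("pics/c2.png",cv2.resize(o["g"][1][:300,150:550],(800,600),interpolation=2)[...,::-1])
cv2.imwrite("pics/c3.png",o["b"][1][...,::-1])
```

```text
3.0083
```

View pics/c2.png

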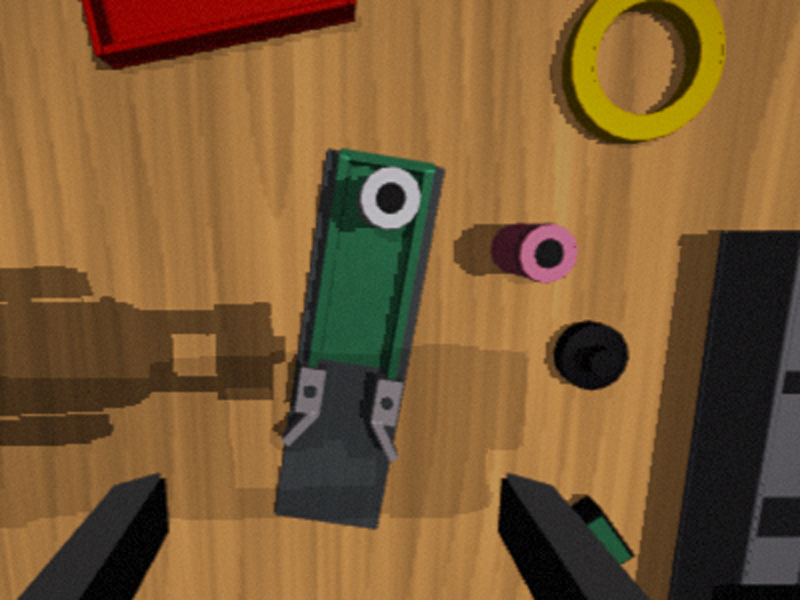

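View pics/c3.png

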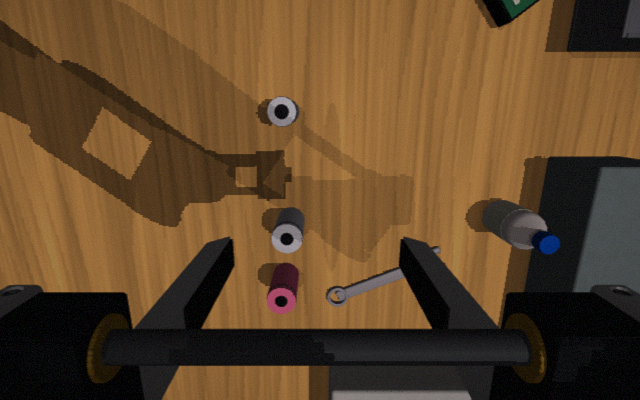

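The gauge view, in crop pixels, shows plate corners at (275,514), (377,527), (328,150) and (443,168), jaw inner edges near (327,370)/(374,378), and bush_done's top at (390,198). The bush view shows grey tops at (282,111) and (287,238), and the pink top at (282,300), which is not meant. All of these are clear choices.

Run:
```python
from h import *
import pickle
np.set_printoptions(precision=1,suppress=True)
o=pickle.load(open("o.pkl","rb"))
def rings(c,im,z,v):
    g=cv2.cvtColor(im,cv2.COLOR_RGB2HSV); m=((g[...,1]<40)&(g[...,2]>v)).astype('uint8')
    for k in cv2.findContours(m,cv2.RETR_EXTERNAL,2)[0]:
        a=cv2.contourArea(k)
        if 300<a<1500:
            (e,r)=cv2.minEnclosingCircle(k); X=ray(c,e,z); dep=(c["R"]@X+c["t"])[2]
            print("ring",np.array(e),r,a/(np.pi*r*r),X,"dia",2*(a/np.pi)**.5*dep/c["fx"])
c,im=o["b"]; rings(c,im,75,130)
print("pink",ray(c,(282,300),75))
c,im=o["g"]; rings(c,im,81,130)
f=lambda u,v,z:ray(c,(150+u/2,v/2),z)
P=[f(*p,6) for p in[(275,514),(377,527),(328,150),(443,168)]]; print(np.array(P))
print("w",np.linalg.norm(P[0]-P[1]),"L",np.linalg.norm((P[2]+P[3]-P[0]-P[1])/2))
J=[f(*p,28) for p in[(300,367),(327,370),(374,378),(404,381),(317,412),(373,422),(283,445),(396,458)]]; print(np.array(J))
# plate mask: dark low-sat
g=cv2.cvtColor(im,cv2.COLOR_RGB2HSV)
r=(((g[...,0]<6)|(g[...,0]>175))&(g[...,1]>180)).astype('uint8')
cv2.imwrite("pics/jaw.png",cv2.resize(im[170:275,270:370],(762,800)[::1] if 0 else (570,600),interpolation=2)[...,::-1])
```

```text
ring [389.5 396.5] 55.55637741088867 0.05094589980614314 [ 601.8 -572.1   75. ] dia 34.66438462565614
ring [286.5 239.5] 14.916534423828125 0.4484890076523615 [ 464.5 -340.8   75. ] dia 24.035571817247607
pink [ 457.  -422.5   75. ]
ring [344.8  98.6] 15.212645530700684 0.9050374054912255 [589.2 178.9  81. ] dia 30.570044079204486
[[517.1 -35.7   6. ]
 [590.4 -45.9   6. ]
 [556.  209.6   6. ]
 [628.  198.8   6. ]]
w 74.05503436482444 L 247.94644618796906
[[537.7  76.5  28. ]
 [555.1  74.5  28. ]
 [585.4  69.2  28. ]
 [604.8  67.1  28. ]
 [548.4  46.4  28. ]
 [585.2  39.5  28. ]
 [525.7  23.7  28. ]
 [600.9  14.5  28. ]]
```

View pics/jaw.png

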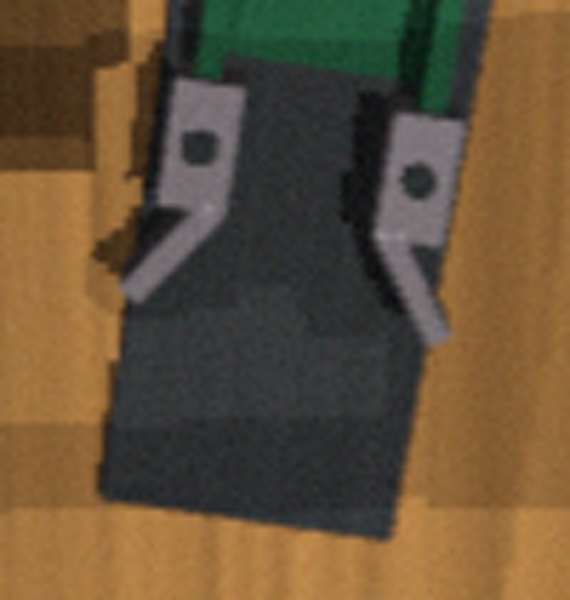

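```bash
cat >> h.py <<'E'
import math
A=math.atan2(245,38.25); D=np.array([math.cos(A),math.sin(A)]); N=np.array([-D[1],D[0]]); O=np.array([569.4,57.2])
def G(x,y,z): return [*(O+x*D+y*N),z]
def gx(p): q=np.array(p[:2])-O; return np.round([q@D,q@N,p[2]],1)
def rep(t):
    s=observe(); f=s["ft_force"]; print(t,"clk %.1f"%s["clock"],"gauge",gx(s["eef_pos"]),"w %.1f ff %s"%(s["gripper_width"],s["finger_force"]),"F",np.round([f[:2]@D,f[:2]@N,f[2]],1))
def pick(p):
    set_gripper(64); move_pose([*p,110],down(0)); move_l([*p,36],200); set_gripper(10,15); rep("grip"); move_l([*p,75],200)
def infeed():
    move_pose(G(-75,0,75),down(A)); print("hit",move_l(G(-75,0,36),60,guard=3)); rep("set"); 
def slide(x,guard=8,v=50,y=None):
    p=gx(observe()["eef_pos"]); h=move_l(G(x,p[1] if y is None else y,p[2]),v,guard=guard); rep(f"slide hit={h}"); return h
E
python3 - <<'E'
from h import *
import pickle
o=pickle.load(open("o.pkl","rb")); c=o["g"][0]
f=lambda u,v,z:gx(ray(c,(270+u/5.7,170+v/5.714),z))
for p in[(201,148),(419,180),(245,88),(222,215),(393,115),(375,238)]:print(f(*p,28))
b=ray(o["b"][0],(282,111),75);print(b, gx(ray(c,(344.8,98.6),81)))
pick(b[:2]); infeed()
cv2.imwrite("pics/w1.png",read_camera("wrist")[...,::-1])
E
```

```text
[-1.1 25.2 28. ]
[ -0.9 -25.2  28. ]
[14.2 17.4 28. ]
[-16.   18.1  28. ]
[ 13.2 -16.7  28. ]
[-16.  -17.5  28. ]
[ 462.82539327 -191.6757498    75.        ] [123.3  -0.8  81. ]
grip clk 5.8 gauge [-262.3   67.    35.9] w 10.4 ff 0.0 F [-1.3 -0.9 -0.1]
hit False
set clk 7.9 gauge [-74.9  -0.2  36.2] w 10.1 ff 0.0 F [ 1.4 -0.1  0. ]
```

The gripper closed on nothing (width 10), so I'm looking for the bush.

Run:
```python
from h import *
S=read_camera("scene")[90:290,220:420];D_=read_camera("side")[140:340,220:420]
im=np.hstack([cv2.resize(S,(400,400)),cv2.resize(D_,(400,400))])
cv2.imwrite("pics/m1.png",im[...,::-1])
```

```text
(no output)
```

View pics/m1.png

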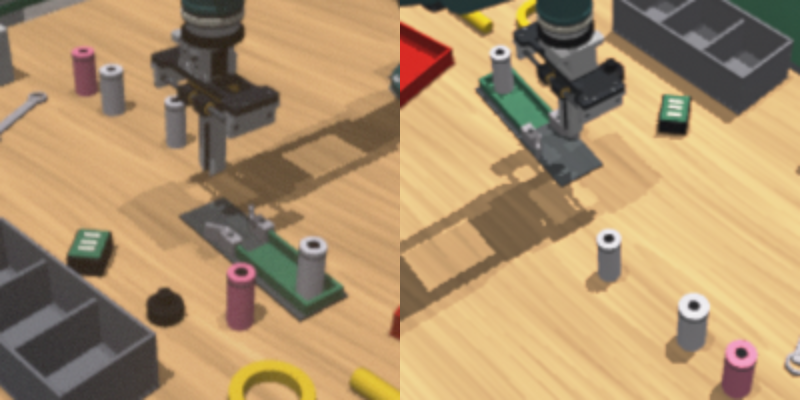

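Run:
```python
from h import *
s=get_calibration("scene"); d=get_calibration("side")
np.set_printoptions(precision=1,suppress=True)
print(ray(s,(308,141),75),ray(d,(324.2,258.7),75))
set_gripper(94); move_l([*observe()["eef_pos"][:2],130],250); move_pose([463,-240,150],down(0)); wait(.3)
c=get_calibration("wrist"); im=read_camera("wrist"); 
import pickle; pickle.dump((c,im),open("o2.pkl","wb"))
print(observe()["clock"],observe()["eef_pos"],"tcp px",proj(c,observe()["eef_pos"]),"pred",proj(c,(463,-192,75)),proj(c,(463,-192,0)))
cv2.imwrite("pics/w2.png",im[...,::-1])
```

```text
[ 466.4 -185.6   75. ] [ 460.7 -193.5   75. ]
11.225 [ 463.4 -239.3  149.9] tcp px [316.4 229.4] pred [316.1 147.9] [316.1 140.6]
```

View pics/w2.png

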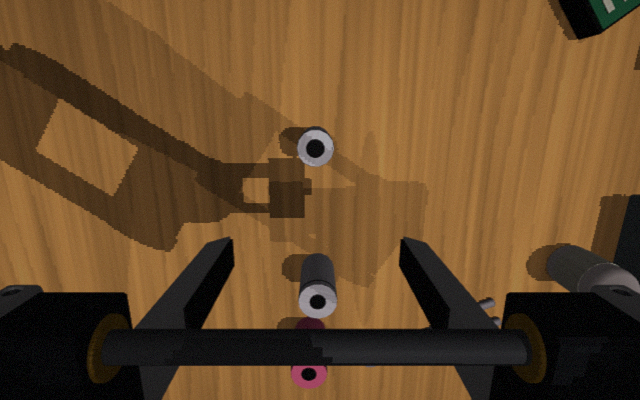

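Bush now at (315,148), right where the calibration predicts it at (463,-192), so it hasn't moved. I'll retry step by step with readings.

Run:
```python
from h import *
p=[463,-192]
print(set_gripper(64)); rep("a"); move_pose([*p,110],down(0)); rep("b"); move_l([*p,36],150); rep("c"); print(observe()["eef_rot"])
set_gripper(42,15); rep("d"); set_gripper(28,15); rep("e"); wait(.3); rep("f")
cv2.imwrite("pics/w3.png",np.hstack([read_camera("wrist")[150:350,150:550],cv2.resize(read_camera("scene")[70:200,240:370],(200,200)),cv2.resize(read_camera("side")[200:330,260:390],(200,200))])[...,::-1])
```

```text
False
a clk 11.9 gauge [-310.1   59.3  150. ] w 64.2 ff 0.0 F [ 0.1 -0.7  0.2]
b clk 12.2 gauge [-261.9   67.4  109.1] w 64.0 ff 0.0 F [-0.2 -0.2  1.2]
c clk 12.9 gauge [-263.5   65.7   37.2] w 63.8 ff 0.0 F [ 0.5 -0.1  0.4]
[[ 6.92508665e-04  9.99998105e-01  1.81931809e-03]
 [ 9.99999116e-01 -6.90442312e-04 -1.13616694e-03]
 [-1.13490865e-03  1.82010329e-03 -9.99997700e-01]]
d clk 13.4 gauge [-262.6   66.6   36.1] w 42.2 ff 0.0 F [ 0.9 -0.4  1.1]
e clk 13.9 gauge [-262.6   66.7   36. ] w 27.9 ff 0.0 F [-0.5  0.9 -0. ]
f clk 14.2 gauge [-262.6   66.7   36. ] w 28.1 ff 0.0 F [-0.1 -0.5 -0.1]
```

View pics/w3.png

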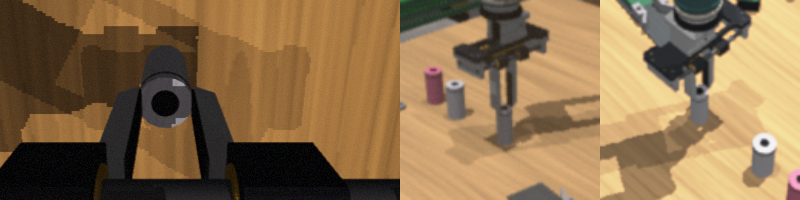

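The wrist crop shows the bush top at full-image (317,250), with the fingertips level with or behind it, so the bush sits further along +y than the pads. I'll quantify that.

Run:
```python
from h import *
np.set_printoptions(precision=1,suppress=True)
c=get_calibration("wrist"); e=observe()["eef_pos"]; print(e,-c["R"].T@c["t"],c["R"])
print("aligned top would be",proj(c,[e[0],e[1],75]),"bush top at",ray(c,(317,250),75), "z=35",ray(c,(317,250),35))
s=get_calibration("scene");d=get_calibration("side")
print("scene tip",proj(s,e),"side",proj(d,e), "bush top pred", proj(s,[463,-192,75]),proj(d,[463,-192,75]))
import pickle
c2,_=pickle.load(open("o2.pkl","rb")); c1=pickle.load(open("o.pkl","rb"))["b"][0]
# triangulate z from the views
def tri(obs):
    A_=[];b=[]
    for c,p in obs:
        for k,(f,o,u) in enumerate([(c["fx"],c["cx"],p[0]),(c["fy"],c["cy"],p[1])]):
            r=(u-o)/f*c["R"][2]-c["R"][k]; A_.append(r); b.append(c["t"][k]-(u-o)/f*c["t"][2])
    return np.linalg.lstsq(np.array(A_),np.array(b),rcond=None)[0]
print("tri wrist",tri([(c1,(282,111)),(c2,(315.5,148)),(c,(317,250))]))
print("tri ext",tri([(s,(307.5,141.5)),(d,(324.3,258.7))]))
```

```text
[ 463. -192.   36.] [ 462.9 -114.5  255.5] [[ 1.  -0.  -0. ]
 [-0.  -1.   0.3]
 [-0.  -0.3 -1. ]]
aligned top would be [316.5 251.9] bush top at [ 463.3 -190.8   75. ] z=35 [ 463.4 -207.7   35. ]
scene tip [307.7 151.4] side [324.6 266.9] bush top pred [307.4 139.9] [324.4 257.9]
tri wrist [ 462.8 -191.9   72.8]
tri ext [ 463.5 -191.    70.1]
```

Run:
```python
from h import *
import pickle
np.set_printoptions(precision=1,suppress=True)
s=get_calibration("scene");d=get_calibration("side")
for z in(166,186,206):
  print(z,[proj(s,[550+dx,dy,z]) for dx,dy in((59,0),(-59,0))],[proj(d,[550+dx,0,z]) for dx in(59,-59)])
# wrist tips at w=94, frame o2 (tcp 463.4,-239.3,149.9)
c,_=pickle.load(open("o2.pkl","rb"))
for dz in(0,20,40): print(dz,[proj(c,[463.4+dx,-239.3+dy,149.9+dz]) for dx in(-47,-59,47) for dy in(8,-8)])
b=cv2.cvtColor(cv2.imread("pics/scene0.png"),cv2.COLOR_BGR2HSV)
# lowest dark/grey (low-sat) pixel of each finger column in scene0
for u in range(312,358,4):
    col=b[80:150,u,1]; print(u,80+np.where(col<60)[0].max() if (col<60).any() else None,end="; ")
```

```text
166 [array([315.8, 154.3]), array([349.7, 137.6])] [array([313.7, 169.5]), array([281.7, 190.6])]
186 [array([315.7, 146.8]), array([350. , 130.5])] [array([313.5, 164.2]), array([281.1, 185.3])]
206 [array([315.6, 139.3]), array([350.3, 123.2])] [array([313.3, 158.7]), array([280.6, 179.8])]
0 [array([246.8, 218. ]), array([248. , 240.2]), array([229., 218.]), array([230.5, 240.2]), array([386.1, 218.3]), array([384.8, 240.5])]
20 [array([240.4, 227.8]), array([241.8, 251.8]), array([221. , 227.7]), array([222.8, 251.8]), array([392.5, 228.1]), array([390.9, 252.1])]
40 [array([232.7, 239.5]), array([234.5, 265.7]), array([211.4, 239.5]), array([213.6, 265.6]), array([400.2, 239.8]), array([398.3, 266. ])]
312 149; 316 136; 320 138; 324 86; 328 83; 332 94; 336 92; 340 91; 344 89; 348 98; 352 121; 356 85;
```

Measurement shows the real fingertips are about 40 mm above the reported TCP. The wrist tip pixels (232,239)/(402,239) and the scene tip row 138 both match dz = +40. The first closes were therefore just above the bush. I'll command heights 40 mm lower, using a guarded descent.

```bash
sed -i 's/^def pick.*/def pick(p):/; s/^    set_gripper(64); move_pose.*/    set_gripper(64); move_pose([*p,60],down(0)); print("g",move_l([*p,-4],90,guard=6)); rep("low"); set_gripper(10,15); rep("grip"); move_l([*p,35],150); rep("up")/; s/G(-75,0,75)/G(-75,0,35)/; s/G(-75,0,36),60/G(-75,0,-4),50/' h.py
python3 - <<'E'
from h import *
move_l([463,-192,60],200); pick([463,-192])
if observe()["gripper_width"]>25: infeed()
E
```

```text
g False
low clk 16.4 gauge [-262.8   66.2   -3.5] w 63.8 ff 0.0 F [0.3 0.1 0.2]
grip clk 17.0 gauge [-262.7   66.8   -3.8] w 32.1 ff 14.996792078018188 F [0.6 1.6 2.3]
up clk 17.4 gauge [-262.7   66.5   34.9] w 31.9 ff 14.994346350431442 F [ 0.4  0.2 -2. ]
hit True
set clk 19.0 gauge [-75.4   0.6   1.5] w 31.7 ff 15.00008761882782 F [-0.2 -1.5  1.4]
```

It holds: width 32 and force 15 N, and it's set on the plate at the expected height. Now sliding.

Run:
```python
from h import *
set_gripper(10,8); move_l(G(-75,0,2),40); rep("start")
h=slide(-20,guard=8,v=60)
if not h: h=slide(58,guard=8,v=60)
rep("end")
```

```text
start clk 19.5 gauge [-74.9   0.6   1.5] w 31.8 ff 7.999950349330902 F [ 0.  -0.7 -1.3]
slide hit=False clk 20.6 gauge [-20.1   0.6   1.5] w 31.8 ff 7.999926209449768 F [ 1.2  0.1 -2. ]
slide hit=False clk 22.0 gauge [57.9  0.6  1.5] w 31.6 ff 7.999913692474365 F [ 1.2 -0.2 -0.7]
end clk 22.0 gauge [57.9  0.6  1.5] w 31.6 ff 7.999913692474365 F [ 1.2 -0.2 -0.7]
```

Run:
```python
from h import *
import pickle
move_l(G(58,.6,-2),20,guard=2.5); rep("down"); set_gripper(46); rep("open"); move_l(G(58,.6,70),120)
c,_=pickle.load(open("o2.pkl","rb")); b=ray(c,(317.5,301),75); print(b)
p=(b[:2]+[464.5,-340.8])/2
pick(p)
if observe()["gripper_width"]>25:
    infeed(); p=gx(observe()["eef_pos"]); set_gripper(10,12); move_l(G(-75,0,p[2]+.4),40); slide(0,guard=10,v=45)
```

```text
down clk 22.2 gauge [57.9 -0.1  1. ] w 31.8 ff 8.00018772482872 F [ 0.1 -0.6  3.3]
open clk 22.7 gauge [57.9  1.4 -0.8] w 46.3 ff 0.0 F [-0.1  0.4  0. ]
[ 464.63551609 -339.3063075    75.        ]
g False
low clk 26.5 gauge [-409.    41.8   -3.4] w 63.7 ff 0.0 F [ 0.4 -0.1  0.5]
grip clk 27.0 gauge [-408.8   42.1   -3.6] w 37.7 ff 14.999886453151703 F [0.4 0.1 1.4]
up clk 27.4 gauge [-408.8   42.    35.2] w 37.6 ff 14.999137669801712 F [ 0.2 -0.2 -2.5]
hit True
set clk 29.3 gauge [-75.3   0.6   1.5] w 37.3 ff 15.000126957893372 F [-0.5 -0.8  1.4]
slide hit=True clk 30.9 gauge [-23.5   0.4   1.8] w 38.0 ff 11.992574036121368 F [-1.6  0.5  3.9]
```

It is 38 mm wide and jammed at x = -23.5, as expected. I'll press once more to confirm, then take it to the tray.

Run:
```python
from h import *
print(slide(-15,guard=8,v=20)); wait(.2); rep("press")
slide(-75,guard=None,v=80); move_l(G(-75,0,90),150)
move_pose([440,120,90],down(0)); move_pose([483,345,70],down(0)); rep("tray")
print(move_l([483,345,-2],70,guard=3)); rep("down"); set_gripper(64); move_l([483,345,110],200); rep("away")
move_pose([500,120,200],down(0)); wait(.8)
S=read_camera("scene")[170:290,300:520];D_=read_camera("side")[120:240,170:350]
cv2.imwrite("pics/end.png",np.vstack([cv2.resize(S,(550,300)),cv2.resize(D_,(550,300))])[...,::-1]); rep("end")
```

```text
slide hit=True clk 31.2 gauge [-23.6   0.4   1.8] w 37.7 ff 11.992865055799484 F [-1.   0.   2.5]
True
press clk 31.4 gauge [-23.6   0.4   1.8] w 37.8 ff 11.99280247092247 F [-0.2 -0.3  3.6]
slide hit=False clk 32.2 gauge [-76.9   0.4   1.9] w 37.3 ff 11.99807345867157 F [-3.4  0.2  4. ]
tray clk 35.4 gauge [269.9 129.4  70. ] w 37.7 ff 11.991831511259079 F [-0.3  0.9 -1.7]
True
down clk 36.3 gauge [2.703e+02 1.309e+02 2.000e-01] w 37.4 ff 12.000158876180649 F [ 0.3 -0.6  2.2]
away clk 37.6 gauge [270.6 130.3 108.8] w 63.9 ff 0.0 F [-1.5 -0.3 -0. ]
end clk 39.4 gauge [ 51.3  78.2 200. ] w 64.1 ff 0.0 F [-0.1  0.7 -0. ]
```

View pics/end.png

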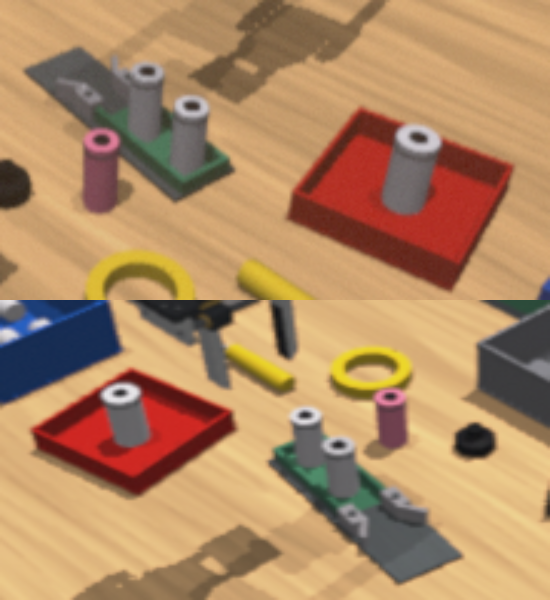

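The pictures show the 32 mm bush standing in the lane behind bush_done, and the 38 mm bush standing in the tray. Everything else looks untouched.

```bash
python3 -c "
from workcell import *
print(sign_off())"
```

```text
the job is handed in; nothing more can be done
None
```

The job is handed in at about 39 s of the 72 s allowed: the 32 mm bush slid through the jaws and stands in the green lane behind bush_done, and the 38 mm bush jammed at x = -23.5 mm and stands in the red tray. The first grasp closed on air because the real fingertips sit about 40 mm above the reported TCP; I lowered the commanded heights by 40 mm, and the final pictures show nothing else moved.

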